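# Tare the museum bench scale through its covered key well

## Robot

A 7-joint arm with a two-finger parallel gripper is mounted at the origin on the work surface. World frame = base frame: x ahead of the robot, y to its left, z up, the work surface at z = 0. Lengths are in m, angles in rad, forces in N, time in s.
With the tool pointing down it reaches from about 0.35 to 0.9 m from the base axis. Payload 8.1 kg.
Tool frame: the origin (TCP) lies at the centre of the arm's flange, where the gripper is bolted on; the fingertips stand 178 mm ahead of it and the grasp point (between the pads) lies 159 mm ahead of it; x points along the fingers, z is the direction in which the jaws open and shut, and the axes are right-handed (so a half turn about x gives the same grasp; the last joint's range is limited). The gripper opens to 92 mm and grips with 3 to 60 N. Pads are 19 mm wide; open, the fingers measure 130 mm over their backs; the gripper's body (75 mm by 190 mm) begins 47 mm behind the grasp point.
Start: joints at [1.215, 0.434, 0.025, 1.573, -0.012, 1.134, -0.075], TCP at [0.156, -0.605, 0.405] pointing down, gripper open.
Joint ranges: [-2.62, 2.62], [-0.44, 2.09], [-1.27, 1.32], [0.08, 2.57], [-1.32, 4.46], [0.12, 2], [-2.74, 2.74]. Speed limits (rad/s): [2.22, 2.22, 3.01, 3.01, 3.14, 3.14, 3.14].

## Interface

Orientations are given as a rotation vector (axis times angle).
In Python, from cell import arm, get_image, search_frame, pinpoint gives the robot as it stands.
- The arm moves only by the tool arm_command, never from a script. Its argument "motion" is a list of rows, each a list of 7 numbers: the finger opening in mm, from 0 to 91.8, then the shift along the tool's x, y, z in mm, then the turn, a rotation vector about the tool's x, y, z in degrees. In form: [[fingers, x, y, z, ax, ay, az], ...]. A call has 1 to 5 rows; each row shifts and turns the commanded pose from where the row before left it, along the tool's axes as they then stand; what a row does not reach is not made up. A row lasts 1/8 s, in which the tool goes at most 62.5 mm and 10.7 degrees, less where a joint would pass 70% of its speed; a pose out of reach is approached as far as the arm can. A call with a gripper value outside its range is refused whole. The fingers move at their own pace and stop on an object; "newtons" is the grip in N (left out, the last holds). Time passes only in rows, so rows that do not move let the fingers close. It gives the time, the measured TCP pose, the force and the opening at its end, in the units of the state.
- arm.observe(): the state, without advancing time (a new reading comes with each control period).
- get_image(name): name is "side" or "top"; returns a dict with "frame" (400x640x3 uint8, red, green, blue), "range_z" (400x640 float32, m along the optical axis (not along the pixel's ray), 0 where there is no reading), "K" (3x3 intrinsics, pixels), "origin" and "rotation" of the camera in the world. Camera axes: x right, y down, z forward; pixel columns grow to the right and rows downward; lengths in m; the calibration is good to about 2 mm. A picture is of the moment at which its call begins.
- arm.sign_off(): hands the job in, once; it reports no verdict.
Trained networks look in the newest picture that a camera, given by its name, has taken for a name from the list of things; names that differ only in an ending like _2 or _b are one class to them, and where a whole thing is asked for, a point or a joint stands for the part that bears it (a point fixed in the world has none). Each returns a list of dicts, best first, with "p" (0 to 1); they miss things now and then, are a little off and sometimes report something else, mostly with a low value. They report only what shows in the picture. A call takes as long as a camera call.
- search_frame(camera, target): "point" ([x, y, z] in m, in world coordinates, good to about 4 mm: the middle of the surface that is visible of it).
- pinpoint(camera, target): "point" ([x, y, z] in m, in world coordinates, good to about 4 mm: a listed point, or the origin of a listed thing).
The state is a dict: "clock": time; "joints": joint angles; "dq": joint speeds; "joint_efforts": joint torques, N m; "position": TCP position; "ee_rot": TCP orientation; "force": force on the tool from outside, world axes, zero at the start; "ft_torque": the same for the moment, N m; "width": opening from 0.0 (shut) to 1.0 (fully open).
Only numpy, scipy, OpenCV 4.12 (cv2) and the standard library are available. Lean on these libraries where they do the work, as an engineer would, in place of code of your own. Each camera call takes 0.05 s, during which the arm holds its last target. There are 200 camera calls.

## Task

Tare the bench scale with the empty bowl on its pan: with your fingertips, push the sliding dust cover fully aside along its rails, reach down into the well it uncovers and press the sunken round key right down, then push the cover fully back over that well and move clear. Do not press the square key in the neighbouring well, which switches the scale off, and leave the bowl standing on the pan and the other things on the bench where they are.

Things in the scene. Friction and masses are not known exactly. Their poses are not given: they have to be found in the camera images.
- scale: Grey bench scale, fixed. Origin on the table under the middle of its key panel; x towards the weighing pan, y from the round key's well to the square key's. Key panel: block 90 (x) by 200 (y) mm, centred on the origin, top 45 mm above the table, with two wells at y = -30 (round key) and +30 mm (square key). Beyond it, x 45 to 235 mm, the pan: steel, 168 by 190 mm, top 50 mm above the table.
- tare_well (a point): Centre of the mouth of the round key's well, level with the panel's top, 45 mm above the table; axes as the scale's. The well is 42 mm square, sides along the scale's x and y. The key's top lies 20 mm below this point. Two steel guide rails, tops 52 mm above the table, run along y at x = +-34 mm, from y = -32 to +92 mm of this point.
- off_well (a point): Centre of the mouth of the square key's well, same size and depth. This well is open at the start: do not press its key. The cover lies over it while the round key's well is open.
- cover_rib (a point): Top middle of the dust cover's rib, 67 mm above the table; axes as the scale's. The aluminium cover is a plate 60 (x) by 56 (y) mm, upper face 49 mm above the table, sliding along y on the panel; the rib stands across its middle, 50 mm long (x), 8 mm thick (y), 18 mm high. Push on the rib's broad sides.
- cover (a joint): Slide of the dust cover along the scale's +y, m: 0 = fully over the round key's well, 0.060 = fully aside at its stop (over the square key's well); the round well is quite clear above 0.049. Starts at 0 to 0.010. Resistance about 1.5 N; stays where it is left; hard stops at both ends.
- tare (a joint): Travel of the round white key (28 mm diameter), m: 0 = up, 0.006 = right down. Spring return: about 1.5 N starts it, 4.5 N holds it right down.
- off (a joint): Travel of the square white key (25 mm square) in the other well, m: 0 = up, 0.006 = down; same spring. Must not be pressed.
- bowl: Wooden bowl, loose, rim diameter 100 mm, 35 mm high, standing on the pan (rim 85 mm above the table). Origin at the centre of its underside. Leave it alone.
- bell: Brass bell, loose, 52 mm diameter, 60 mm high, on the bench to the -y side of the scale; origin at the centre of its underside. Bystander.
- slice: Wooden disc, loose, 70 mm diameter, 22 mm thick, lying to the -y side of the pan; origin at the centre of its underside. Bystander.
- mallet: Small wooden mallet, loose, 200 mm long, lying roughly along the scale's x on its +y side. Bystander.
- jar: Amber jar with black cap, loose, 56 mm diameter, 65 mm high, on the bench to the +y side of the pan; origin at the centre of its underside. Bystander.
- block: Dark wooden block, loose, 60 by 40 by 30 mm high, in front of the panel's -y end; origin at the centre of its underside. Bystander.
- spoon: Wooden spoon, loose, 160 mm long, lying in front of the panel's +y end. Bystander.

How it is judged:
By the outcome, as a careful person would: the job done as asked, in the order asked, and still so for the second after the job is handed in, with the robot touching nothing.
It also fails if it takes over 48 s, if anything falls off the work surface, if the arm or the gripper's body presses on something with over 40 N, if the wrist force passes 120 N, or if a joint passes its speed limit or range.

## Working session

There is one attempt and no reset: what is moved stays moved. The work goes in short steps, Python scripts to look and compute and a tool call to move; the robot and the scene stay as the last step left them, time stands still between calls to the robot, and variables do not carry over. Pictures are saved under pics/ and viewed, about 8 in all and at most 12, crops included, and the job is handed in when it is done.

Besides the shell and the picture viewer there is one more tool, called by a JSON object that holds its "op" and its "data", one argument or row to a line. arm_command: Moves the arm, as the interface text tells. Its arguments: {"type":"object","properties":{"motion":{"type":"array"},"newtons":{"type":"number"}},"required":["motion"]}

```bash
ls; mkdir -p pics
cat > h.py <<'E'
import numpy as np, cv2
from cell import arm,get_image,search_frame,pinpoint
from scipy.spatial.transform import Rotation as R
def save(n,f): 
    d=get_image(n); cv2.imwrite('pics/'+f,d['frame'][:,:,::-1]); return d
E
python3 - <<'E'
from h import *
np.set_printoptions(precision=4,suppress=True)
s=arm.observe(); print(s); print(R.from_rotvec(s['ee_rot']).as_matrix())
for c in('top','side'):
    d=save(c,c+'0.png'); print(c,d['origin'],d['rotation'])
    for t in('tare_well','off_well','cover_rib','scale','bowl','bell','block','slice','jar','mallet','spoon'):
        print(t,[(np.round(q['point'],4),round(q['p'],2)) for q in pinpoint(c,t)[:2]])
E
```

```text
pics
{'clock': 0.0, 'joints': array([ 1.2154,  0.4352,  0.025 ,  1.5741, -0.0116,  1.134 , -0.0751]), 'dq': array([-0.0012, -0.0003,  0.0005, -0.0003, -0.0002, -0.0009, -0.0008]), 'joint_efforts': array([  0.0008, -66.7855,   0.9851, -31.4447,  -0.0607,   0.0431,
         0.0002]), 'position': array([ 0.1562, -0.6049,  0.404 ]), 'ee_rot': array([ 1.0219,  1.3196, -1.0205]), 'force': array([0.0393, 1.1079, 0.9355]), 'ft_torque': array([ 0.0115, -0.0114, -0.0343]), 'width': 0.9988398492657263}
[[-0.0005  0.9682  0.2501]
 [ 0.0015  0.2501 -0.9682]
 [-1.     -0.0001 -0.0016]]
top [0.5524 0.0346 0.9206] [-2.1923  2.1953 -0.0452]
tare_well [(array([0.5415, 0.1249, 0.0441]), 0.71)]
off_well [(array([0.557 , 0.1842, 0.0452]), 0.87)]
cover_rib [(array([0.5465, 0.1374, 0.068 ]), 0.66)]
scale [(array([0.5459, 0.1556, 0.0027]), 0.94)]
bowl [(array([0.6966, 0.1002, 0.0501]), 0.95)]
bell [(array([ 0.5143, -0.0094,  0.0029]), 0.89)]
block [(array([ 0.4251,  0.0993, -0.0005]), 0.91)]
slice [(array([ 0.6421, -0.0523, -0.0017]), 0.97)]
jar [(array([0.776 , 0.2638, 0.0005]), 0.77)]
mallet [(array([0.61
[... 152 characters left out ...]
13  2.6299 -1.5324]
tare_well [(array([0.5401, 0.1212, 0.0473]), 0.8)]
off_well [(array([0.5558, 0.1825, 0.0411]), 0.59), (array([0.5383, 0.1195, 0.0459]), 0.54)]
cover_rib [(array([0.5453, 0.1365, 0.0637]), 0.87)]
scale [(array([ 0.5441,  0.1505, -0.0019]), 0.95)]
bowl [(array([0.6922, 0.1029, 0.0505]), 0.62), (array([ 0.647 , -0.0506, -0.0004]), 0.39)]
bell [(array([ 0.5166, -0.0096,  0.0009]), 0.73), (array([ 0.6473, -0.048 , -0.0016]), 0.65)]
block [(array([ 0.424 ,  0.1002, -0.0016]), 0.55)]
slice [(array([ 0.6484, -0.0505,  0.0011]), 0.8)]
jar [(array([0.7734, 0.2643, 0.    ]), 0.98)]
mallet [(array([ 0.6088,  0.3293, -0.0023]), 0.72)]
spoon [(array([ 0.4745,  0.2246, -0.0011]), 0.63)]
```

View pics/top0.png

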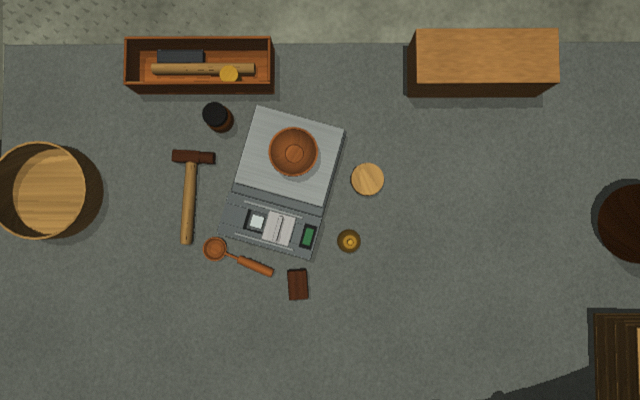

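View pics/side0.png

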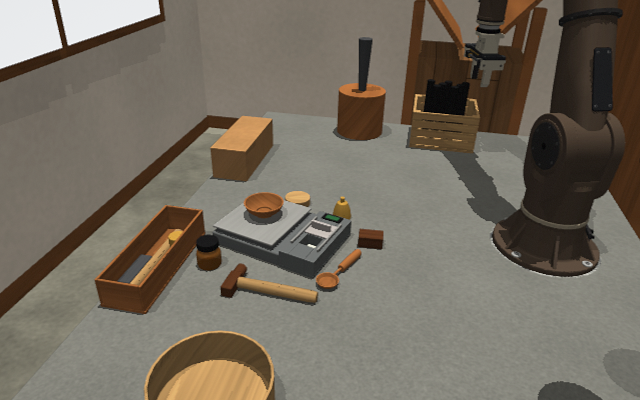

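The top view shows the panel around px (270,230): open square-key well at (257,221), cover and rib at (278,228), green display at (308,236). The bell is at (348,240), the block at (298,284) and the spoon handle end at (272,272). I'll refine yaw and rib position using depth.

```bash
cat >> h.py <<'E'
def cloud(d):
    z=d['range_z'];K=d['K'];v,u=np.indices(z.shape)
    P=np.stack([(u-K[0,2])/K[0,0]*z,(v-K[1,2])/K[1,1]*z,z],-1)
    r=np.asarray(d['rotation']);M=R.from_rotvec(r).as_matrix() if r.size==3 else r
    W=P@M.T+np.asarray(d['origin']); W[z==0]=np.nan; return W
def frame(c,yaw):  # world->scale xy
    y=np.radians(yaw); A=np.array([[np.cos(y),np.sin(y)],[-np.sin(y),np.cos(y)]]); return lambda p:(np.asarray(p)[...,:2]-c)@A.T
E
python3 - <<'E'
from h import *
np.set_printoptions(precision=4,suppress=True)
d=get_image('top');W=cloud(d);print(d['K'][0,0])
box=(np.abs(W[...,0]-.6)<.25)&(np.abs(W[...,1]-.15)<.25)
for lo,hi in((.047,.053),(.060,.072),(.04,.048),(.01,.03)):
    m=(box&(W[...,2]>lo)&(W[...,2]<hi)).astype(np.uint8)
    n,l,st,_=cv2.connectedComponentsWithStats(m)
    for i in range(1,n):
        if st[i,4]>25:
            p=W[l==i];r=cv2.minAreaRect((p[:,:2]*1000).astype(np.float32)); print(lo,st[i,4],np.round(r[0],1),np.round(r[1],1),round(r[2],1),np.median(p[:,2]))
img=d['frame'][195:290,205:330,::-1]; cv2.imwrite('pics/crop1.png',cv2.resize(img,None,fx=6,fy=6,interpolation=cv2.INTER_CUBIC))
E
```

```text
425.8426690362637
0.047 27 [848.2 241. ] [ 3.6 29.1] 1.0 0.048455478403505725
0.047 32 [833.7 273.6] [ 1.8 61.5] 0.8 0.05038045081372455
0.047 33 [834.2 184.3] [ 2.1 62.9] 0.3 0.050042253250975666
0.047 5180 [690.8 115.4] [190.1 168. ] 74.1 0.050347459554435925
0.047 808 [548.8 161.3] [116.   76.9] 71.9 0.04960080237514991
0.047 211 [528.   77.3] [29.7 62.2] 75.8 0.048221752505200444
0.047 48 [513.   -7.1] [21.9 23.2] 70.7 0.04803133359861311
0.06 458 [835.8 275.3] [ 16.  246.2] 2.7 0.06908934859945637
0.06 470 [774.  267.1] [48.4 48.7] 17.3 0.06550902084927795
0.06 763 [693.  104.1] [75.1 76.1] 18.8 0.06575709764846605
0.06 107 [540.8 136.5] [ 8.1 49.3] 73.9 0.06728847026221574
0.04 105 [833.8 248.4] [189.5   2.9] 89.8 0.04405316461620046
0.04 46 [763.1 255.2] [17.  45.8] 47.6 0.041751273522054544
0.04 2525 [546.6 156.9] [200.4  90.2] 74.0 0.04547932953998868
0.04 134 [513.4  -8.8] [29.9 32. ] 34.1 0.04506906484460266
0.01 334 [833.9 275.4] [ 15.4 248.4] 3.5 0.02020977479811631
0.01 71 [761.7 252.7] [19.1 52. ] 49.6 0.020154323514482986
0.01 1523 [606.8 325.6] [ 88.3 199.6] 88.2 0.02453425943798626
0.01 852 [644.6 -47.7] [67.9 68.5] 89.2 0.022145370082715943
0.01 37 [559.4 205.8] [ 5.6 40.7] 81.8 0.021125696135485983
0.01 150 [554.9 185.3] [25.2 24.7] 73.8 0.02539195453705312
0.01 116 [513.3  -8.4] [46.5 46.7] 45.4 0.023083906581162994
0.01 544 [482.2 224.7] [158.6  49.6] 74.7 0.016390144813374585
0.01 184 [432.1  99.7] [41.7 40. ] 3.2 0.029005489774381776
0.01 28 [400.  110.2] [16.2 12.9] 0.9 0.028777053137481634
0.01 28 [401.2  94.6] [14.7 14.8] 1.3 0.028967285843727597
```

View pics/crop1.png

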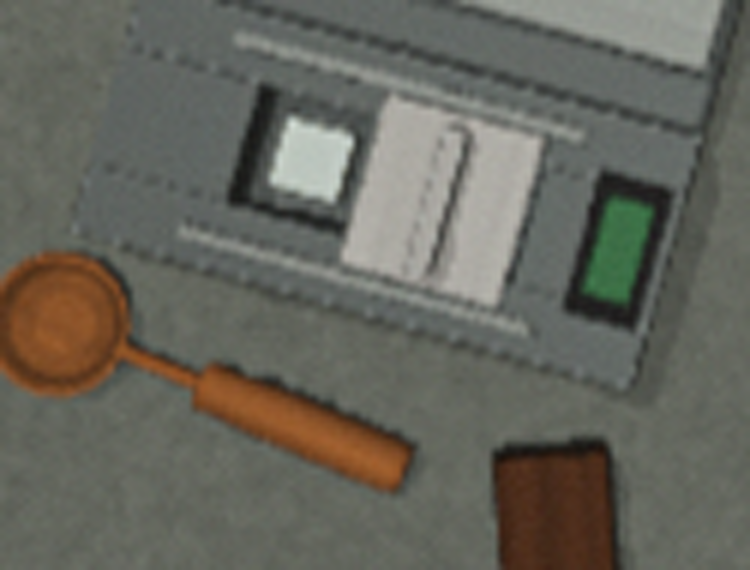

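Run:
```python
from h import *
d=get_image('top');W=cloud(d);f=frame(np.array([.5383,.1281]),-16)
q=f(W)*1000;z=W[...,2]*1000
def t(n,m): p=q[m];print(n,m.sum(),np.round(p.min(0)),np.round(p.max(0)),z[m].max().round(1))
near=(q[...,0]<-48)&(q[...,0]>-150)&(z>5)&(np.abs(q[...,1])<200)
t('spoon<15',near&(q[...,1]>-20)&(q[...,1]<15)); t('15-30',near&(q[...,1]>15)&(q[...,1]<30));t('block',near&(q[...,1]<-20)&(q[...,1]>-90))
for y0 in range(-30,30,4):
    m=near&(q[...,1]>=y0)&(q[...,1]<y0+4)&(z<40)
    if m.any(): print(y0,q[m][:,0].min().round(),q[m][:,0].max().round(),z[m].max().round(1))
b=pinpoint('top','bowl')[0]['point'];print('bowl',f(b)*1000)
s=arm.observe();print(R.from_rotvec(s['ee_rot']).as_matrix())
# target: tool z=scale x, x down
y=np.radians(-16);ex=np.array([np.cos(y),np.sin(y),0]);ey=np.array([-np.sin(y),np.cos(y),0])
T=np.stack([[0,0,-1],ey,ex],1);D=R.from_rotvec(s['ee_rot']).inv()*R.from_matrix(T);print(np.degrees(D.as_rotvec()))
```

```text
spoon<15 77 [-123.  -16.] [-85.  15.] 22.3
15-30 67 [-104.   15.] [-80.  30.] 23.7
block 602 [-149.  -88.] [-53. -32.] 35.5
-18 -123.0 -123.0 5.2
-14 -96.0 -96.0 5.1
-2 -103.0 -87.0 22.2
2 -104.0 -87.0 21.1
6 -105.0 -86.0 22.3
10 -104.0 -85.0 21.6
14 -105.0 -86.0 21.5
18 -104.0 -85.0 23.7
22 -103.0 -80.0 20.7
26 -101.0 -84.0 21.8
bowl [160.31315724  14.86410498]
[[-2.02359189e-05  9.68257800e-01  2.49953661e-01]
 [-3.34612632e-05  2.49953660e-01 -9.68257800e-01]
 [-9.99999999e-01 -2.79573516e-05  2.73410871e-05]]
[-5.95252299e+01  5.90942407e-04  2.26884337e-03]
```

{"op": "arm_command", "data": {
  "motion": [
    [50,0,0,0,-10,0,0],
    [50,0,0,0,-10,0,0],
    [50,0,0,0,-10,0,0],
    [50,0,0,0,-10,0,0],
    [50,0,0,0,-10,0,0]
  ]
}}

```text
clock: 1.98
position: [0.1562, -0.6052, 0.4047]
ee_rot: [0.345, 1.543, -0.345]
force: [-0.5, 0.4, -0.3]
width: 0.558
```

{"op": "arm_command", "data": {
  "motion": [
    [50,0,0,0,-9.5,0,0],
    [50,0,0,0,0,0,0]
  ]
}}

```text
clock: 2.22
position: [0.1561, -0.6052, 0.4047]
ee_rot: [0.221, 1.559, -0.22]
force: [0.2, -0.1, 0.5]
width: 0.546
```

```bash
cat >> h.py <<'E'
def delta(x,y,z,f=None,yaw=-16):
    """tool-axis shift (mm) to put TCP at tare-frame x,y mm, TCP height z mm; also yaw error"""
    s=arm.observe();M=R.from_rotvec(s['ee_rot']).as_matrix();a=np.radians(-16)
    ex=np.array([np.cos(a),np.sin(a),0]);ey=np.array([-np.sin(a),np.cos(a),0])
    p=np.array([.5383,.1281,0])+(x*ex+y*ey)/1000;p[2]=z/1000
    T=R.from_matrix(np.stack([[0,0,-1],ey,ex],1))
    q=s['position']-np.array([.5383,.1281,0])
    print('tare-frame now',np.round([q@ex*1000,q@ey*1000,q[2]*1000],1),'shift',np.round(M.T@(p-s['position'])*1000,1),'rot',np.round(np.degrees((R.from_matrix(M).inv()*T).as_rotvec()),2),'F',np.round(s['force'],1),'w',round(s['width']*91.8,1),'t',s['clock'])
E
python3 -c "
from h import *
delta(-31.5,-25,404)"
```

```text
tare-frame now [-165.3 -810.3  404.7] shift [  0.8 785.5 132.5] rot [-0.1   0.01 -0.01] F [ 0.2 -0.1  0.5] w 50.1 t 2.225
```

{"op": "arm_command", "data": {
  "motion": [
    [50,0,56,9.5,0,0,0],
    [50,0,56,9.5,0,0,0],
    [50,0,56,9.5,0,0,0],
    [50,0,56,9.5,0,0,0],
    [50,0,56,9.5,0,0,0]
  ]
}}

```text
clock: 2.85
position: [0.2798, -0.3474, 0.405]
ee_rot: [0.223, 1.558, -0.224]
force: [1.9, 0.5, 0.0]
width: 0.543
```

{"op": "arm_command", "data": {
  "motion": [
    [50,0,56,9.5,0,0,0],
    [50,0,56,9.5,0,0,0],
    [50,0,56,9.5,0,0,0],
    [50,0,56,9.5,0,0,0],
    [50,0,56,9.5,0,0,0]
  ]
}}

```text
clock: 3.48
position: [0.4026, -0.0914, 0.4051]
ee_rot: [0.223, 1.558, -0.224]
force: [0.7, 0.1, -0.8]
width: 0.542
```

{"op": "arm_command", "data": {
  "motion": [
    [50,0,56,9.5,0,0,0],
    [50,0,56,9.5,0,0,0],
    [50,0,56,9.5,0,0,0],
    [50,0,56,9.5,0,0,0],
    [50,0,0,0,0,0,0]
  ]
}}

```text
clock: 4.1
position: [0.5011, 0.1164, 0.4049]
ee_rot: [0.22, 1.56, -0.215]
force: [-0.6, -0.5, -0.1]
width: 0.543
```

```bash
python3 -c "
from h import *
delta(-31.5,-25,233)"
```

```text
tare-frame now [-32.5 -21.5 404.9] shift [171.9  -4.1   1. ] rot [ 0.1  -0.02 -0.19] F [-0.6 -0.5 -0.1] w 49.8 t 4.1
```

{"op": "arm_command", "data": {
  "motion": [
    [50,45,-1,1,0,0,0],
    [50,45,0,0,0,0,0],
    [50,40,0,0,0,0,0],
    [50,15,0,0,0,0,0],
    [50,0,0,0,0,0,0]
  ]
}}

```text
clock: 4.72
position: [0.5012, 0.1101, 0.2596]
ee_rot: [0.22, 1.56, -0.221]
force: [-0.4, 0.5, 1.3]
width: 0.545
```

```bash
python3 -c "
from h import *
delta(-31.5,-25,233)
a=save('side','s1.png')['frame'][150:320,190:400,::-1];b=save('top','t1.png')['frame'][150:320,200:370,::-1]
a=cv2.resize(a,(525,425),interpolation=2);b=cv2.resize(b,(425,425),interpolation=2)
cv2.imwrite('pics/c1.png',cv2.resize(np.hstack([a,b]),(800,358)))
"
```

```text
tare-frame now [-30.7 -27.5 259.6] shift [26.6  2.6 -0.7] rot [-0.12 -0.05  0.05] F [-0.4  0.5  1.3] w 50.1 t 4.725
```

View pics/c1.png

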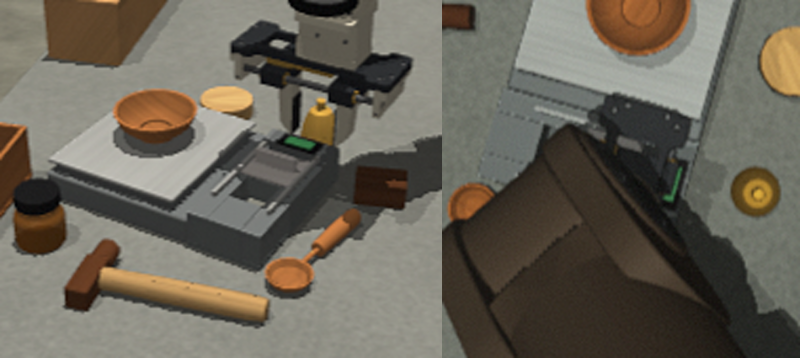

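Side view: one finger is over the display at about (290,110) in the crop, in line with the rib, and the other is outside the panel. Descending, then pushing.

{"op": "arm_command", "data": {
  "motion": [
    [50,15,0,0,0,0,0],
    [50,12,0,0,0,0,0],
    [50,0,0,0,0,0,0],
    [50,0,12,0,0,0,0],
    [50,0,8,0,0,0,0]
  ]
}}

```text
clock: 5.45
position: [0.5071, 0.1309, 0.2331]
ee_rot: [0.22, 1.559, -0.218]
force: [0.3, -1.4, 1.7]
width: 0.549
```

{"op": "arm_command", "data": {
  "motion": [
    [50,0,10,0,0,0,0],
    [50,0,12,0,0,0,0],
    [50,0,12,0,0,0,0],
    [50,0,8,0,0,0,0],
    [50,0,0,0,0,0,0]
  ]
}}

```text
clock: 6.08
position: [0.5183, 0.1711, 0.2327]
ee_rot: [0.219, 1.56, -0.218]
force: [0.4, -0.4, -0.4]
width: 0.548
```

```bash
python3 -c "
from h import *
delta(-31.5,48,233)"
```

```text
tare-frame now [-31.   35.8 232.7] shift [-0.3 12.2 -0.4] rot [ 0.05 -0.01 -0.05] F [ 0.4 -0.4 -0.4] w 50.3 t 6.075
```

{"op": "arm_command", "data": {
  "motion": [
    [50,0,4,0,0,0,0],
    [50,0,3,0,0,0,0],
    [50,0,3,0,0,0,0],
    [50,0,2,0,0,0,0],
    [50,0,0,0,0,0,0]
  ]
}}

```text
clock: 6.7
position: [0.521, 0.1792, 0.2324]
ee_rot: [0.217, 1.561, -0.226]
force: [-6.2, -10.2, 8.4]
width: 0.544
```

{"op": "arm_command", "data": {
  "motion": [
    [50,0,2,0,0,0,0],
    [50,0,0,0,0,0,0]
  ]
}}

```text
clock: 6.95
position: [0.5213, 0.1798, 0.2324]
ee_rot: [0.216, 1.562, -0.229]
force: [-8.8, -13.7, 13.5]
width: 0.542
```

```bash
python3 -c "
from h import *
delta(-31.5,48,233)"
```

```text
tare-frame now [-30.6  45.  232.4] shift [-0.6  3.  -0.9] rot [-0.23 -0.09  0.49] F [ -8.8 -13.7  13.5] w 49.8 t 6.95
```

{"op": "arm_command", "data": {
  "motion": [
    [50,0,-8,0,0,0,0],
    [50,-10,-8,0,0,0,0],
    [50,-30,-15,0,0,0,0],
    [50,-30,-18,0,0,0,0],
    [50,0,0,0,0,0,0]
  ]
}}

```text
clock: 7.58
position: [0.5093, 0.1357, 0.3052]
ee_rot: [0.222, 1.555, -0.22]
force: [0.5, -0.2, -1.2]
width: 0.547
```

```bash
python3 -c "
from h import *
delta(-31.5,-3,233)
d=save('side','s2.png');W=cloud(d);q=frame(np.array([.5383,.1281]),-16)(W)*1000;z=W[...,2]*1000
m=(abs(q[...,0])<23)&(q[...,1]>20)&(q[...,1]<100)&(z>58)&(z<75);p=q[m];print('rib',m.sum(),p.min(0),p.max(0),np.median(p,0),np.median(z[m]))
for t in('cover_rib','tare_well'):print(t,[(frame(np.array([.5383,.1281]),-16)(r['point'])*1000,r['point'][2],r['p']) for r in pinpoint('side',t)[:2]])
cv2.imwrite('pics/c2.png',cv2.resize(d['frame'][170:290,220:380,::-1],(800,600),interpolation=2))
"
```

```text
tare-frame now [-30.   -0.7 305.2] shift [72.2 -2.5 -1.8] rot [-0.11  0.23 -0.11] F [ 0.5 -0.2 -1.2] w 50.3 t 7.575
rib 97 [-22.59651214  49.09285061] [22.97703431 64.63270651] [ 1.3590921  58.75627096] 65.45330284844175
cover_rib [(array([ 2.59017259, 63.8888958 ]), 0.0646, 0.73)]
tare_well [(array([ 4.77155407, -5.39372522]), 0.0488, 0.82), (array([  16.65625294, -138.26506876]), -0.0009, 0.56)]
```

View pics/c2.png

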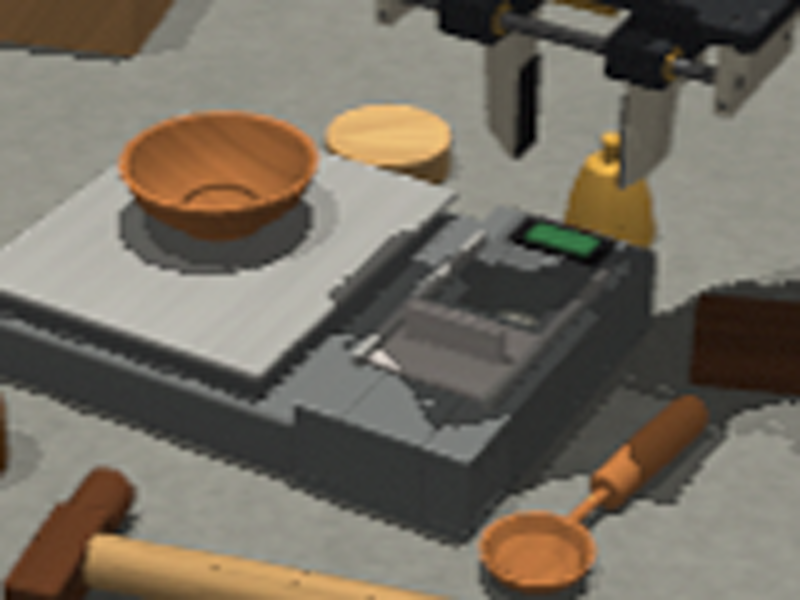

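The cover is aside with the rib at about y = 59 mm, and the fingers hang clear. I'll check the fingertip location by depth before descending.

```bash
python3 -c "
from h import *
delta(-31.5,-3,233)
d=get_image('side');W=cloud(d);q=frame(np.array([.5383,.1281]),-16)(W)*1000;z=W[...,2]*1000
m=(abs(q[...,0]+30)<70)&(abs(q[...,1])<40)&(z>118)&(z<175)
for s in(0,1):
  k=m&((q[...,0]>-30)==s);p=q[k];print(k.sum(),np.percentile(p,[2,98],axis=0).round(1),z[k].min())
"
```

```text
tare-frame now [-3.090e+01  1.000e-01  3.026e+02] shift [69.6 -3.1 -0.6] rot [-0.01  0.   -0.03] F [-0.8  0.3 -0.8] w 50.1 t 7.725
163 [[-76.3  -9.7]
 [-57.4  11.6]] 125.35807266177001
191 [[ -8.4 -12. ]
 [  9.8  12.3]] 124.28322893959509
```

{"op": "arm_command", "data": {
  "motion": [
    [50,20,-2,0,0,0,0],
    [50,25,0,0,0,0,0],
    [50,20,0,0,0,0,0],
    [50,12,0,0,0,0,0],
    [50,0,0,0,0,0,0]
  ]
}}

```text
clock: 8.4
position: [0.5077, 0.1348, 0.2248]
ee_rot: [0.218, 1.562, -0.219]
force: [0.1, -0.7, 0.4]
width: 0.543
```

{"op": "arm_command", "data": {
  "motion": [
    [50,10,0,0,0,0,0],
    [50,7,0,0,0,0,0],
    [50,4,0,0,0,0,0],
    [50,0,0,0,0,0,0]
  ]
}}

```text
clock: 8.9
position: [0.508, 0.1344, 0.2045]
ee_rot: [0.219, 1.56, -0.22]
force: [0.1, -0.2, -0.2]
width: 0.545
```

```bash
python3 -c "
from h import *
delta(-31.5,-2,197)"
```

```text
tare-frame now [-30.9  -2.3 204.5] shift [ 7.5  0.3 -0.6] rot [-0.02 -0.02  0.02] F [ 0.1 -0.2 -0.2] w 50.0 t 8.9
```

Tip 18.5 mm below the mouth, no contact with walls. Pressing.

{"op": "arm_command", "data": {
  "motion": [
    [50,2,0,0,0,0,0],
    [50,2,0,0,0,0,0],
    [50,2,0,0,0,0,0],
    [50,0,0,0,0,0,0],
    [50,0,0,0,0,0,0]
  ]
}}

```text
clock: 9.52
position: [0.5082, 0.1346, 0.1989]
ee_rot: [0.22, 1.559, -0.219]
force: [0.1, 0.7, 3.9]
width: 0.543
```

{"op": "arm_command", "data": {
  "motion": [
    [50,1.5,0,0,0,0,0],
    [50,1,0,0,0,0,0],
    [50,0,0,0,0,0,0],
    [50,0,0,0,0,0,0]
  ]
}}

```text
clock: 10.02
position: [0.5082, 0.1347, 0.197]
ee_rot: [0.219, 1.559, -0.219]
force: [-3.0, -1.2, 14.5]
width: 0.545
```

```bash
python3 -c "
from h import *
delta(-31.5,-2,197)"
```

```text
tare-frame now [-30.7  -2.  197. ] shift [-0.  -0.  -0.8] rot [-0.01  0.06 -0.01] F [-3.  -1.2 14.5] w 50.0 t 10.025
```

{"op": "arm_command", "data": {
  "motion": [
    [50,1,0,0,0,0,0],
    [50,0,0,0,0,0,0],
    [50,-15,0,0,0,0,0],
    [50,-30,0,0,0,0,0],
    [50,-35,0,0,0,0,0]
  ]
}}

```text
clock: 10.65
position: [0.5076, 0.1342, 0.2755]
ee_rot: [0.219, 1.562, -0.22]
force: [0.6, -0.3, 1.1]
width: 0.548
```

{"op": "arm_command", "data": {
  "motion": [
    [50,-5,10,0,0,0,0],
    [50,0,30,0,0,0,0],
    [50,0,35,0,0,0,0],
    [50,0,15,0,0,0,0],
    [50,0,0,0,0,0,0]
  ]
}}

```text
clock: 11.28
position: [0.5326, 0.2217, 0.2794]
ee_rot: [0.218, 1.561, -0.218]
force: [0.6, -0.5, -1.1]
width: 0.542
```

```bash
python3 -c "
from h import *
delta(-31.5,88,233)
d=get_image('side');W=cloud(d);q=frame(np.array([.5383,.1281]),-16)(W)*1000;z=W[...,2]*1000
m=(abs(q[...,0])<23)&(q[...,1]>0)&(q[...,1]<75)&(z>58)&(z<72);p=q[m];print('rib',m.sum(),np.median(p,0))"
```

```text
tare-frame now [-31.3  88.4 279.4] shift [46.4 -0.4 -0.1] rot [ 0.08 -0.07  0.03] F [ 0.6 -0.5 -1.1] w 49.8 t 11.275
rib 102 [-0.75362532 58.87619086]
```

{"op": "arm_command", "data": {
  "motion": [
    [50,20,0,0,0,0,0],
    [50,18,0,0,0,0,0],
    [50,8,0,0,0,0,0],
    [50,0,0,0,0,0,0],
    [50,0,-8,0,0,0,0]
  ]
}}

```text
clock: 11.95
position: [0.5308, 0.2137, 0.2347]
ee_rot: [0.22, 1.559, -0.218]
force: [0.2, -0.5, 0.1]
width: 0.542
```

{"op": "arm_command", "data": {
  "motion": [
    [50,0,-10,0,0,0,0],
    [50,0,-12,0,0,0,0],
    [50,0,-12,0,0,0,0],
    [50,0,-12,0,0,0,0],
    [50,0,-9,0,0,0,0]
  ]
}}

```text
clock: 12.58
position: [0.5154, 0.1594, 0.2343]
ee_rot: [0.22, 1.559, -0.22]
force: [1.8, 1.5, 1.6]
width: 0.545
```

{"op": "arm_command", "data": {
  "motion": [
    [50,0,-4,0,0,0,0],
    [50,0,-3,0,0,0,0],
    [50,0,-3,0,0,0,0],
    [50,0,-2,0,0,0,0],
    [50,0,0,0,0,0,0]
  ]
}}

```text
clock: 13.2
position: [0.5122, 0.149, 0.2342]
ee_rot: [0.219, 1.56, -0.219]
force: [1.1, 0.7, -0.9]
width: 0.545
```

```bash
python3 -c "
from h import *
delta(-31.5,13.5,233)"
```

```text
tare-frame now [-30.8  12.9 234.2] shift [ 1.2  0.6 -0.7] rot [-0.01 -0.   -0.01] F [ 1.1  0.7 -0.9] w 50.0 t 13.2
```

Not yet at the stop by force; continue gently.

{"op": "arm_command", "data": {
  "motion": [
    [50,0,-1.5,0,0,0,0],
    [50,0,-1,0,0,0,0],
    [50,0,0,0,0,0,0],
    [50,0,0,0,0,0,0]
  ]
}}

```text
clock: 13.7
position: [0.5119, 0.1482, 0.2344]
ee_rot: [0.221, 1.559, -0.215]
force: [4.0, 7.2, -5.8]
width: 0.546
```

{"op": "arm_command", "data": {
  "motion": [
    [50,0,-1,0,0,0,0],
    [50,0,-1,0,0,0,0],
    [50,0,0,0,0,0,0],
    [50,0,0,0,0,0,0]
  ]
}}

```text
clock: 14.2
position: [0.5116, 0.1476, 0.2345]
ee_rot: [0.222, 1.558, -0.212]
force: [5.8, 11.7, -9.3]
width: 0.545
```

```bash
python3 -c "
from h import *
delta(-31.5,13.5,233)"
```

```text
tare-frame now [-31.   11.4 234.5] shift [ 1.5  2.1 -0.5] rot [ 0.16  0.07 -0.36] F [ 5.8 11.7 -9.3] w 50.1 t 14.2
```

{"op": "arm_command", "data": {
  "motion": [
    [50,0,6,0,0,0,0],
    [50,0,8,0,0,0,0],
    [50,-30,4,0,0,0,0],
    [50,-50,0,0,0,0,0],
    [50,-50,0,0,0,0,0]
  ]
}}

```text
clock: 14.82
position: [0.5156, 0.1618, 0.3653]
ee_rot: [0.219, 1.561, -0.22]
force: [0.8, -0.6, 0.3]
width: 0.545
```

{"op": "arm_command", "data": {
  "motion": [
    [50,-40,-20,0,0,0,0],
    [50,0,-50,0,0,0,0],
    [50,0,-55,-5,0,0,0],
    [50,0,-55,-5,0,0,0],
    [50,0,-55,-5,0,0,0]
  ]
}}

```text
clock: 15.45
position: [0.4355, -0.0615, 0.4042]
ee_rot: [0.219, 1.56, -0.22]
force: [0.4, -0.6, 0.7]
width: 0.549
```

{"op": "arm_command", "data": {
  "motion": [
    [50,0,-50,-5,0,0,0],
    [50,0,-50,-5,0,0,0],
    [50,0,-40,0,0,0,0],
    [50,0,0,0,0,0,0],
    [50,0,0,0,0,0,0]
  ]
}}

```text
clock: 16.08
position: [0.3885, -0.1911, 0.4042]
ee_rot: [0.22, 1.56, -0.219]
force: [-0.2, 0.7, -0.3]
width: 0.543
```

Run:
```python
from h import *
delta(0,0,400)
d=save('top','t3.png');W=cloud(d);q=frame(np.array([.5383,.1281]),-16)(W)*1000;z=W[...,2]*1000
m=(abs(q[...,0])<30)&(q[...,1]>-30)&(q[...,1]<75)&(z>58)&(z<75);p=q[m].astype(np.float32);print('rib',cv2.minAreaRect(p))
for t in('bowl','bell','block','slice','jar','mallet','spoon'): print(t,[np.round(r['point'],4) for r in pinpoint('top',t)[:1]])
cv2.imwrite('pics/c3.png',cv2.resize(d['frame'][90:310,150:390,::-1],(654,600),interpolation=2))
```

```text
tare-frame now [ -56.1 -348.1  404.2] shift [  4.3 348.1  55.9] rot [-0.02 -0.03 -0.02] F [-0.2  0.7 -0.3] w 49.8 t 16.075
rib ((0.1779327392578125, -0.5437479019165039), (49.33352279663086, 8.025501251220703), 0.09719280153512955)
bowl [array([0.6976, 0.0967, 0.0484])]
bell [array([ 0.514 , -0.0101,  0.0019])]
block [array([ 0.4265,  0.097 , -0.003 ])]
slice [array([0.6106, 0.3274, 0.0028])]
jar [array([0.7782, 0.2668, 0.002 ])]
mallet [array([0.6108, 0.3249, 0.0019])]
spoon [array([0.4812, 0.2224, 0.003 ])]
```

View pics/c3.png

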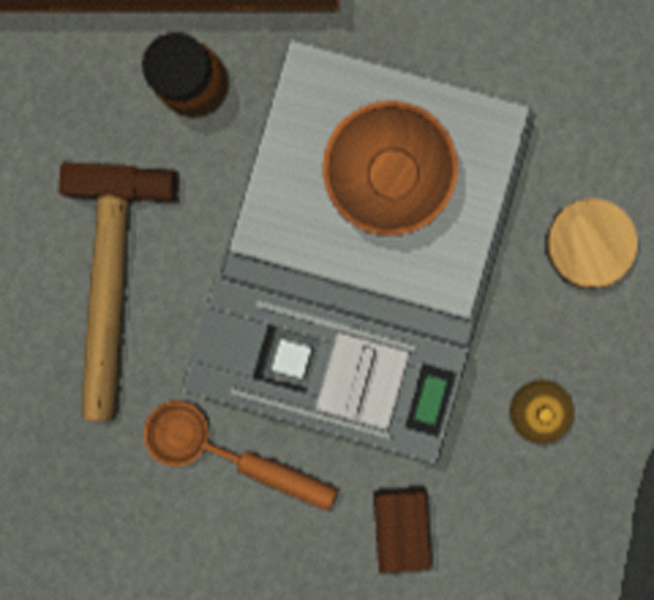

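The cover is back over the round well (rib at crop (365,383)) and everything looks in place. I'll confirm with a before/after difference, then hand in.

Run:
```python
from h import *
a=cv2.imread('pics/top0.png');b=cv2.imread('pics/t3.png')
m=(cv2.absdiff(a,b).max(2)>40).astype(np.uint8)[90:310,150:390]
n,l,st,c=cv2.connectedComponentsWithStats(m)
print([(st[i].tolist()) for i in range(1,n) if st[i,4]>4])
arm.sign_off()
```

```text
[[112, 121, 12, 29, 120], [130, 125, 4, 6, 10], [131, 128, 7, 24, 36], [138, 128, 12, 29, 137], [125, 135, 7, 17, 32], [227, 165, 13, 55, 422]]
the job is handed in; nothing more can be done
```

The scale was tared as asked, and I handed the job in at about 16 s of the 48 s allowed.

1. **Cover aside:** I pushed it with one fingertip to its stop at about 14 N. The side camera then put the rib at about 59 mm, where fully aside is 60 mm.
2. **Round key:** I put one finger into the well without touching the walls and pressed until the key bottomed. The tip was 26 mm below the well's mouth with 14.5 N on it; 4.5 N holds the key right down.
3. **Cover back:** I pushed it the other way to its stop at about 12 N and moved the arm clear. The last picture puts the rib at −0.5 mm, where 0 is fully back.

The fingers never went into the square key's well. A before-and-after comparison of the top picture shows changes only at the cover, plus the arm's shadow at the picture's edge. The bowl and the other things on the bench therefore did not visibly move.

Two checks disagreed:
- **Slice:** in the final check the network reported the slice at the mallet's position. The picture shows the slice in its original place.
- **Small shifts:** the network's positions for the other objects moved by up to about 5 mm, roughly its stated accuracy. The picture comparison did not bear those shifts out.

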